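# Switch the capacitor sorter to its other chute and feed one through

## Robot

A 6-joint arm with a two-finger parallel gripper is mounted at the origin on the work surface; the furniture and walls round the work are solid. World frame = base frame: x ahead of the robot, y to its left, z up, the work surface at z = 0. Lengths are in m, angles in rad, forces in N, time in s.
With the tool pointing down it reaches from about 0.3 to 0.775 m from the base axis. Payload 14.6 kg.
Tool frame: the origin (TCP) lies on the centre line of the jaws, within the pads' length; the fingertips stand 19 mm ahead of it and the grasp point (between the pads) is the TCP; z points along the fingers, x is the direction in which the jaws open and shut, and the axes are right-handed (so a half turn about z gives the same grasp; the last joint's range is limited). The gripper opens to 94 mm and grips with 3 to 60 N. Pads are 16 mm wide; open, the fingers measure 119 mm over their backs; the gripper's body (75 mm by 177 mm) begins 78 mm behind the grasp point.
Start: joints at [-0.067, 0.3, 1.521, -0, 1.321, -0.067], TCP at [0.55, -0, 0.224] pointing down, gripper open.
Joint ranges: [-3.03, 3.03], [-0.79, 2.21], [0.23, 2.52], [-1.04, 4.18], [0, 3.07], [-2.55, 2.55]. Speed limits (rad/s): [2.22, 2.22, 2.57, 3.14, 3.14, 3.14].

## Interface

Orientations are given as [roll, pitch, yaw] about the fixed x, y, z axes, in that order (R = Rz(yaw) Ry(pitch) Rx(roll)).
In Python, from station import ctrl, imaging gives the robot as it stands.
- The arm moves only by the shell command python3 -m handwheel 'ROWS' [OPENING] [FORCE]. ROWS is JSON, a list that holds one entry, the list of rows, each a list of 4 numbers: the shift along the tool's x, y, z in m, then the turn about the tool's z in rad. A call has 1 to 10 rows; each row shifts and turns the pose as measured when the row begins, along the tool's axes as they then stand; what a row does not reach is not made up. A row lasts 1/10 s, in which the tool goes at most 50 mm and 8.59 degrees, less where a joint would pass 70% of its speed; a pose out of reach is approached as far as the arm can. A call is refused whole if a number of a shift passes 0.05 or a number of a turn 0.15, either way. A call with a gripper value outside its range is refused whole. OPENING is the finger opening in m, from 0 to 0.094, set as the call begins (- or left out, the last holds). The fingers move at their own pace and stop on an object; FORCE is the grip in N (left out, the last holds). Time passes only in rows, so rows that do not move let the fingers close. It gives the time, the measured TCP pose, the force and the opening at its end, in the units of the state.
- ctrl.get_obs(): the state, without advancing time (a new reading comes with each control period).
- imaging.camera(name): name is "scene" or "top"; returns the picture (420x560x3 uint8, red, green, blue); there is no depth.
- imaging.camera_model(name): a dict with "camera_matrix" (3x3 intrinsics, pixels), "position" and "attitude" of the camera in the world. Camera axes: x right, y up, looking along -z (the intrinsics and any distortion apply to the point x, -y, -z); pixel columns grow to the right and rows downward; lengths in m; the calibration is good to about 2 mm. A picture is of the moment at which its call begins. camera_model takes no time and is no camera call.
- ctrl.hand_in(): hands the job in, once; it reports no verdict.
The state is a dict: "time_s": time; "qpos": joint angles; "joint_vel": joint speeds; "tau": joint torques, N m; "ee_pos": TCP position; "eef_rot": TCP orientation; "force": force on the tool from outside, world axes, zero at the start; "moment": the same for the moment, N m; "grip_width": finger opening in m.
Only numpy, scipy, OpenCV 4.12 (cv2) and the standard library are available. Lean on these libraries where they do the work, as an engineer would, in place of code of your own. Each camera call takes 0.05 s, during which the arm holds its last target. There are 200 camera calls.

## Task

Tip the yellow seesaw gate of the sorter over its pivot to the other side with the fingertips (press its raised end down), so that it leans towards the chute it does not feed now. Then push the blue capacitor that waits on the feed shelf along onto the gate, so that it rolls down that other chute into the tray there. Only press and push: do not pick the capacitor up or carry it to the tray, and leave the things standing around the sorter alone.

Things in the scene. Friction and masses are not known exactly. Their poses are not given: they have to be found in the camera images.
- sorter: Fixed sorter, 360 mm long (y), 190 mm deep (x); origin on the work surface at the middle of its length; the gate spans x = -40 to 56 mm. x points away from the robot (yaw 0.02 to 0.5 rad), y left along the gate, z up. At each end of the gate, from y = +-70 mm, a short aluminium chute (side walls up to z = 84 mm) leads down to a blue open tray. Shelf, gate and chutes are polished (friction about 0.18).
- shelf_end (a point): Middle of the edge, next to the gate, of the level aluminium feed shelf: x = -28.5, y = 0, z = 98 mm in the sorter's frame, z being the shelf's top. The shelf runs from here 91 mm to -x, open at both ends, with a steel guide rail along each side: inner faces 14.5 mm either side of the middle, tops 8 mm above the shelf. The gate's middle is 10 mm lower than the shelf
- gate (a joint): Tilt of the yellow seesaw gate (rad): +0.40 left (+y) end down, feeding the left chute; -0.40 right end down; 0 level. It starts at rest at either stop. Pressing the raised end down takes about 1 N; once past level it falls to the other stop by itself. Pivot: along the sorter's x at y = 0, z = 82 mm. Gate 140 mm long; side fences 14 to 16 mm high, 86 mm apart, the near one open beside the shelf
- weight (a point): Centre of the brass weight (26 mm in diameter, 22 mm long along x) on a short mast on the gate's far side: at x = 81 mm in the sorter's frame, 42 mm above the pivot when level. It swings with the gate, leans to its low side and holds it there
- gate_left (a point): Point on the top of the gate's floor, roughly midway across it (sorter x = 12 mm), 58 mm left of the pivot, in the middle of a red press mark 50 x 18 mm. About 110 mm above the work surface when this end is raised, 65 mm when it is down.
- gate_right (a point): The same on the right end of the gate, 58 mm right of the pivot.
- cap_mid (a point): Centre of the blue capacitor waiting on the feed shelf: cylinder 25 mm in diameter, 41 mm long (plus 5 mm pins), about 35 g, lying between the rails, axis along the sorter's x (point's z axis), pins towards the gate; centre 110 mm above the work surface. It slides when pushed on its flat end; once its whole length has passed the shelf's end it drops about 10 mm on the gate and rolls or slides to the low end
- tray_left (a point): Middle of the floor of the left tray, 139 mm left of the gate's middle; the inside is 94 mm (x) by 75 mm (y), floor 8 mm above the work surface, walls 52 to 64 mm high.
- tray_right (a point): The same for the right tray.
- cap_a: Bystander: a blue capacitor standing on the work surface near the left tray, 25 mm in diameter, 43 mm high; origin at the centre of its underside. Leave alone.
- cap_b: Bystander: a blue capacitor standing near the right tray, 25 mm in diameter, 40 mm high; origin at the centre of its underside. Leave alone.
- feed_cap: Body of the waiting blue capacitor: its origin lies on its axis at the flat end without pins, 20.5 mm from point cap_mid, its z axis along the cylinder towards the pins.
Mind the look-alikes: they are no part of the job. Leave any turquoise look-alike of the feed_cap alone.

How it is judged:
By the outcome, as a careful person would: the job done as asked, in the order asked, and still so for the second after the job is handed in, with the robot touching nothing.
It also fails if it takes over 48 s, if anything falls off the work surface, if the arm or the gripper's body presses on something with over 40 N, if the wrist force passes 120 N, or if a joint passes its speed limit or range.

## Working session

There is one attempt and no reset: what is moved stays moved. The work goes in short steps, Python scripts to look and compute and a shell command to move; the robot and the scene stay as the last step left them, time stands still between calls to the robot, and variables do not carry over. Pictures are saved under pics/ and viewed, about 8 in all and at most 12, crops included, and the job is handed in when it is done.

```bash
mkdir -p pics
python3 - <<'E'
from station import ctrl, imaging
import cv2
for n in("scene","top"):
    im=imaging.camera(n); cv2.imwrite(f"pics/{n}0.png",im[:,:,::-1]); print(n,imaging.camera_model(n))
print(ctrl.get_obs())
E
```

```text
scene {'camera_matrix': array([[496.5914878 ,   0.        , 282.03597275],
       [  0.        , 496.5914878 , 211.9728012 ],
       [  0.        ,   0.        ,   1.        ]]), 'position': array([-0.05604584, -0.80281264,  0.73207039]), 'attitude': array([ 0.86316654, -0.00656638, -0.85764048])}
top {'camera_matrix': array([[469.30091701,   0.        , 278.11470596],
       [  0.        , 469.30091701, 216.72505347],
       [  0.        ,   0.        ,   1.        ]]), 'position': array([ 0.4453912 , -0.31977058,  0.97523185]), 'attitude': array([ 0.0724674 , -0.03792116, -1.57858724])}
{'time_s': 0.1, 'qpos': array([-6.65926304e-02,  3.00387920e-01,  1.52151926e+00,  4.34685627e-06,
        1.32070961e+00, -6.66231890e-02]), 'joint_vel': array([-0.00082416, -0.00294998, -0.00237969, -0.00150199,  0.00046354,
        0.00070929]), 'tau': array([ 1.84928511e-03, -5.32644153e+01, -3.53284299e+01,  7.10431044e-02,
        2.34944851e-02, -7.30603051e-05]), 'ee_pos': array([5.49781068e-01, 1.67828637e-05, 2.23958101e-01]), 'eef_rot': array([-3.14152027e+00,  1.02158445e-03,  2.95175325e-05]), 'force': array([-0.53185403,  0.64087935,  0.59755115]), 'moment': array([-0.06289549, -0.01876637,  0.02541058]), 'grip_width': 0.0936710280703073}
```

View pics/scene0.png

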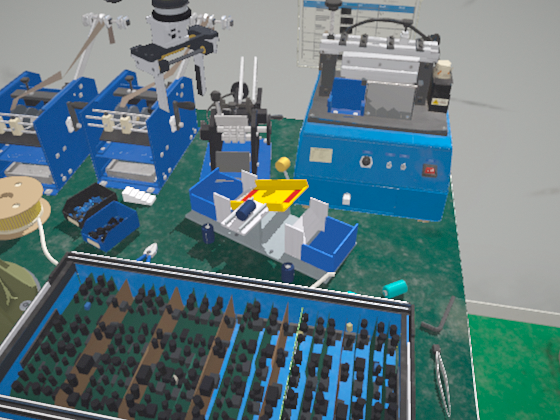

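View pics/top0.png

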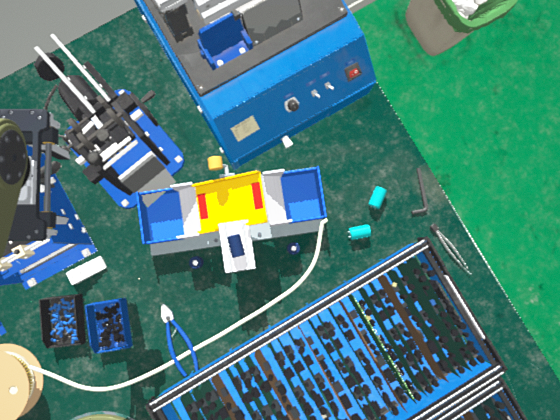

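The scene view shows the gate at about (270,195) with its right end raised and the weight at (283,163). In the top view the shelf cap is at (236,245), the red marks are at (203,205) and (257,195), and the weight is at (215,162), which leans left. Candidates in the top view are the dark blue cap on the shelf (236,245), the standing caps (195,263) and (294,248), and the turquoise ones (377,197) and (360,232). Only the one on the shelf fits the description.

```bash
cat > h.py <<'E'
import cv2, numpy as np
from scipy.spatial.transform import Rotation as R
from station import ctrl, imaging
def ray(n,uv):
    m=imaging.camera_model(n);K=m["camera_matrix"]
    d=np.linalg.inv(K)@[uv[0],uv[1],1]; d=R.from_euler('xyz',m["attitude"]).as_matrix()@(d*[1,-1,-1])
    return m["position"],d/np.linalg.norm(d)
def plane(n,uv,z):
    p,d=ray(n,uv); return p+d*(z-p[2])/d[2]
def tri(a,b):
    p,d=ray("scene",a);q,e=ray("top",b)
    s=np.linalg.lstsq(np.c_[d,-e],q-p,rcond=None)[0]
    return (p+d*s[0]+q+e*s[1])/2, np.linalg.norm(p+d*s[0]-q-e*s[1])
def proj(n,P):
    m=imaging.camera_model(n);c=R.from_euler('xyz',m["attitude"]).as_matrix().T@(np.array(P)-m["position"])
    v=m["camera_matrix"]@(c*[1,-1,-1]); return v[:2]/v[2]
def blobs(im,lo,hi,box,amin=15):
    x0,y0,x1,y1=box
    h=cv2.cvtColor(im[y0:y1,x0:x1],cv2.COLOR_RGB2HSV); m=cv2.inRange(h,lo,hi)
    n,l,s,c=cv2.connectedComponentsWithStats(m)
    return [(np.round(c[i]+[x0,y0],1).tolist(),s[i].tolist()[4],(s[i][:4]+[x0,y0,0,0]).tolist()) for i in range(1,n) if s[i][4]>=amin]
E
python3 - <<'E'
from h import *
S=cv2.imread("pics/scene0.png")[:,:,::-1].copy();T=cv2.imread("pics/top0.png")[:,:,::-1].copy()
for n,im,b in(("scene",S,(185,145,365,290)),("top",T,(130,145,335,275))):
    print(n,"red",blobs(im,(0,150,120),(8,255,255),b)); print(" brass/yel",blobs(im,(15,100,100),(35,255,255),b)); print(" navy",blobs(im,(105,80,20),(130,255,110),b))
a=cv2.resize(S[145:285,185:365],None,fx=2.2,fy=2.2,interpolation=2);b=cv2.resize(T[145:275,130:335],None,fx=1.95,fy=1.95,interpolation=2)
h=max(a.shape[0],b.shape[0]);f=lambda i:np.pad(i,((0,h-i.shape[0]),(0,0),(0,0)))
cv2.imwrite("pics/crop0.png",np.hstack([f(a),f(b)])[:,:,::-1])
E
```

```text
scene red [([248.8, 194.9], 42, [242, 190, 14, 11]), ([291.3, 195.5], 48, [284, 190, 14, 12])]
 brass/yel [([282.2, 163.8], 164, [275, 157, 15, 15]), ([278.0, 192.1], 1243, [250, 179, 59, 33]), ([235.3, 203.8], 86, [230, 200, 14, 10])]
 navy [([251.0, 152.5], 16, [251, 145, 1, 16]), ([244.1, 213.2], 116, [236, 203, 20, 18]), ([207.8, 233.9], 171, [202, 224, 12, 20]), ([287.0, 273.7], 174, [281, 263, 13, 20]), ([291.2, 287.0], 18, [283, 286, 17, 3])]
top red [([256.8, 195.1], 178, [252, 183, 11, 26]), ([202.3, 205.7], 151, [198, 194, 10, 25])]
 brass/yel [([214.8, 162.5], 192, [207, 156, 16, 14]), ([230.4, 200.5], 2913, [191, 170, 77, 64])]
 navy [([240.6, 244.6], 27, [238, 235, 6, 20]), ([290.9, 248.1], 60, [287, 242, 11, 12]), ([196.1, 261.7], 100, [189, 256, 14, 13])]
```

View pics/crop0.png

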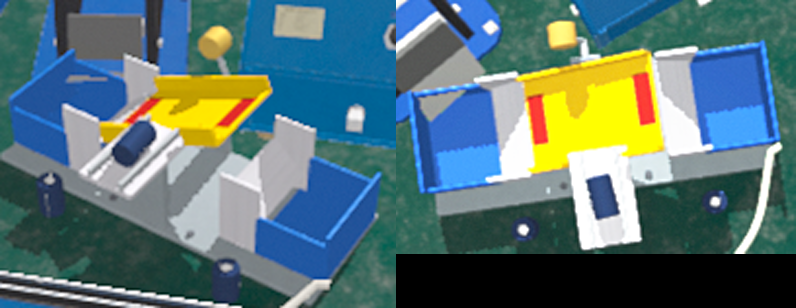

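The crop confirms it: the navy cap on the shelf lies between the rails. The gate's right end is raised and the weight leans left, so the gate is at +0.40 and I press the right mark.

Run:
```python
from h import *
r=plane("top",(256.8,195.1),.110);l=plane("top",(202.3,205.7),.065);c=plane("top",(236.7,245.5),.118)
w,e=tri((282.2,163.8),(214.8,162.5)); print("r",r,"l",l,"cap",c,"weight",w,e,"cap tri",tri((246,211.5),(236.7,245.5)),"r tri",tri((291.3,195.5),(256.8,195.1)))
d=(l-r)[:2];yaw=np.arctan2(-d[0],d[1]);print("len",np.linalg.norm(d),"yaw",yaw)
ex=np.array([np.cos(yaw),np.sin(yaw)]);ey=np.array([-ex[1],ex[0]])
# red marks at x=12, y: pressed end: 58cos.4 + top offset*sin
o=(l+r)[:2]/2-12e-3*ex
print("origin",o)
for n,p in(("cap",c),("w",w),("r",r),("l",l)): print(n,(p[:2]-o)@ex,(p[:2]-o)@ey)
for n,uv in (("a",(196.1,261.7)),("b",(292.5,248.1))): p=plane("top",uv,.03);print(n,p,(p[:2]-o)@ex,(p[:2]-o)@ey)
```

```text
r [ 0.54836094 -0.31387781  0.11      ] l [ 0.53340223 -0.20799362  0.065     ] cap [ 0.4553263  -0.27700103  0.118     ] weight [ 0.60654517 -0.23671359  0.12187758] 0.001973762948468058 cap tri (array([ 0.45466876, -0.27568404,  0.10745625]), np.float64(0.0022204925408633503)) r tri (array([ 0.54721093, -0.31281432,  0.11124744]), np.float64(0.0029256869090811843))
len 0.1069356150644546 yaw 0.14034542174597775
origin [ 0.52899957 -0.26261434]
cap -0.07496138055722627 -0.003939443112338511
w 0.08040628224165497 0.014798600163692567
r 0.012000000000000049 -0.05346780753222735
l 0.012000000000000047 0.053467807532227254
a [ 0.42469995 -0.19183202  0.03      ] -0.09337272946325978 0.08467633230923481
b [ 0.4502953  -0.38465724  0.03      ] -0.0950024221557515 -0.10983338324219347
```

```bash
python3 -m handwheel '[[[-0.035,0,0,0],[-0.035,0,0,0],[-0.035,0,0,0],[0,0,0,0.145],[0,0,0,0.145],[0,0,0,0.145],[0,0,0,0.145],[0,0,0,0.145],[0,0,0,0.145],[0,0,0,0.145]]]' 0 20; python3 -m handwheel '[[[0,0,0,0.145],[0,0,0,0.145],[0,0,0,0.145],[0,0,0,0]]]'
```

```text
time_s: 1.1
ee_pos: [0.4386, 0.0002, 0.2207]
eef_rot: [3.135, 0.004, -1.046]
force: [-0.5, -0.3, -0.4]
grip_width: 0.0174
time_s: 1.5
ee_pos: [0.438, 0.0002, 0.2198]
eef_rot: [3.132, 0.001, -1.499]
force: [-1.0, 0.5, -0.6]
grip_width: 0.0005
```

```bash
python3 -m handwheel '[[[0.04,0,0,-0.07],[0.04,0,0,0],[0.04,0,0,0],[0.04,0,0,0],[0.04,0,0,0],[0.04,0,0,0],[0.04,0,0,0],[0.03,0,0,0],[0,0,0,0],[0,0,0,0]]]'
python3 - <<'E'
from h import *
p=ctrl.get_obs();P=p["ee_pos"];M=R.from_euler('xyz',p["eef_rot"]).as_matrix()
print(P,p["eef_rot"],"to mark(tool)",M.T@(np.array([.548,-.314,.150])-P))
for n in("scene",): cv2.imwrite("pics/s1.png",cv2.resize(imaging.camera(n)[60:330,120:480],None,fx=2,fy=2)[:,:,::-1])
E
```

```text
time_s: 2.5
ee_pos: [0.4851, -0.3176, 0.2164]
eef_rot: [3.13, 0.005, -1.375]
force: [-0.0, 1.0, 0.4]
grip_width: 0.0003
[ 0.4851142  -0.31759993  0.2164424 ] [ 3.13014201  0.00543502 -1.37524756] to mark(tool) [ 0.00904868 -0.0631429   0.0656755 ]
```

View pics/s1.png

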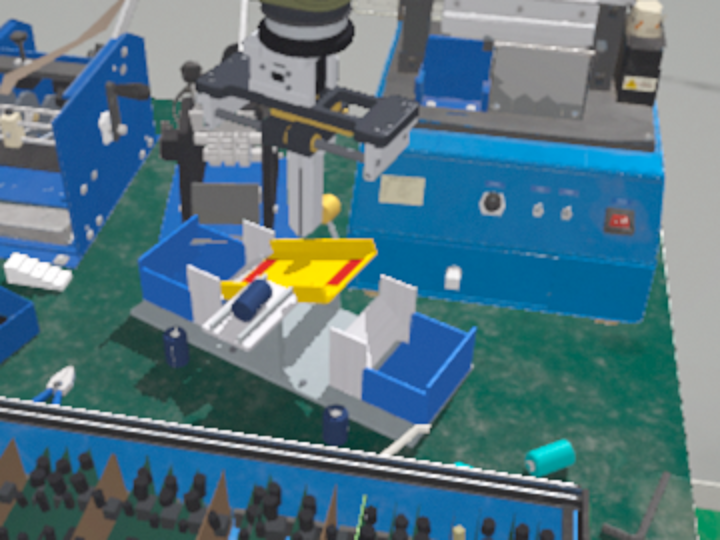

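The gripper's long axis now runs along the gate, with the tip hanging about 0.2 m up, clear of the machine.

```bash
python3 -m handwheel '[[[0.009,-0.028,0,0.05],[0,-0.028,0,0],[0,0,0.03,0],[0,0,0.03,0],[0,0,0,0],[0,0,0,0]]]'
python3 - <<'E'
from h import *
p=ctrl.get_obs();P=p["ee_pos"];M=R.from_euler('xyz',p["eef_rot"]).as_matrix()
print(P,p["eef_rot"],"to mark(tool)",M.T@(np.array([.548,-.314,.129])-P))
cv2.imwrite("pics/s2.png",np.hstack([cv2.resize(imaging.camera(n)[a:a+160,b:b+160],None,fx=2.5,fy=2.5) for n,a,b in(("scene",130,200),("top",120,160))])[:,:,::-1])
E
```

```text
time_s: 3.15
ee_pos: [0.5444, -0.3102, 0.1573]
eef_rot: [3.132, 0.003, -1.411]
force: [0.8, 0.2, -0.2]
grip_width: 0.0005
[ 0.54440204 -0.31018621  0.15733764] [ 3.13217227  0.00322608 -1.41136218] to mark(tool) [ 0.00442803 -0.00321354  0.02829448]
```

View pics/s2.png

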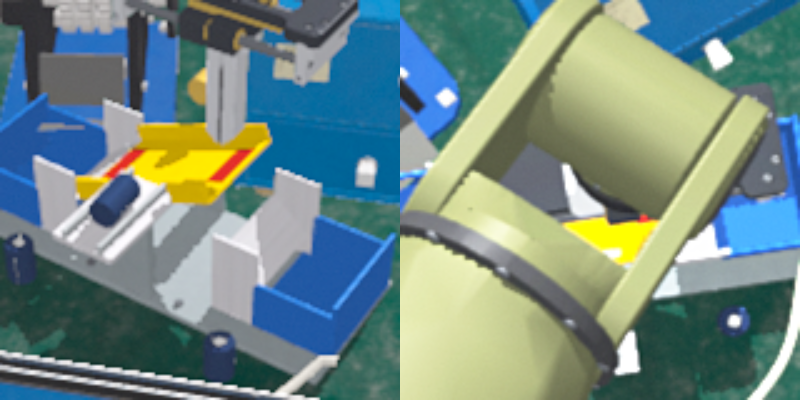

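The tip is about 28 mm above the red mark, so I press down from here.

```bash
python3 -m handwheel '[[[0.004,0,0.014,0],[0,0,0.012,0],[0,0,0.01,0],[0,0,0.01,0],[0,0,0.01,0],[0,0,0,0]]]';  python3 -m handwheel '[[[0,0,0.008,0],[0,0,0.006,0],[0,0,0,0],[0,0,0,0],[0,0,0,0]]]'
```

```text
time_s: 3.85
ee_pos: [0.5448, -0.3154, 0.0992]
eef_rot: [3.135, 0.001, -1.412]
force: [0.6, 0.2, -0.4]
grip_width: 0.0006
time_s: 4.35
ee_pos: [0.5459, -0.3167, 0.0863]
eef_rot: [3.139, -0.004, -1.412]
force: [0.0, 0.2, 0.7]
grip_width: 0.0004
```

```bash
python3 -m handwheel '[[[0,0,-0.025,0],[0,0,-0.04,0],[0,0,-0.04,0],[0,0.04,0,0],[0,0.04,0,0],[0,0.04,0,0],[0,0.04,0,0],[0,0,0,0],[0,0,0,0]]]'
python3 - <<'E'
from h import *
p=ctrl.get_obs();P=p["ee_pos"];print(P)
S=imaging.camera("scene");T=imaging.camera("top")
print(blobs(S,(15,100,100),(35,255,255),(185,145,365,290)))
cv2.imwrite("pics/s3.png",np.hstack([cv2.resize(i[a:a+160,b:b+160],None,fx=2.5,fy=2.5) for i,a,b in((S,130,200),(T,140,160))])[:,:,::-1])
E
```

```text
time_s: 5.25
ee_pos: [0.3828, -0.3406, 0.1941]
eef_rot: [3.137, -0.002, -1.41]
force: [1.5, 0.6, -0.6]
grip_width: 0.0004
[ 0.38278705 -0.34064391  0.19412991]
[([255.6, 156.3], 20, [253, 154, 6, 5]), ([259.9, 158.8], 17, [258, 156, 5, 7]), ([244.8, 169.0], 154, [220, 157, 47, 27]), ([298.6, 169.4], 56, [295, 164, 8, 12]), ([242.0, 176.0], 31, [240, 172, 7, 10]), ([280.3, 203.1], 1317, [250, 183, 61, 49])]
```

View pics/s3.png

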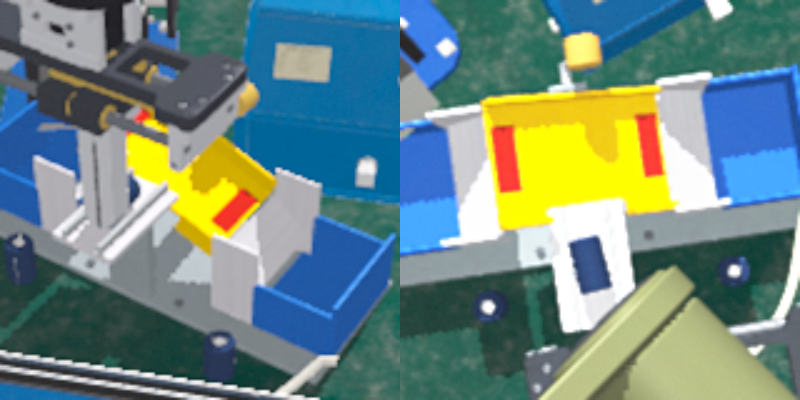

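The gate now leans right: its right end is down and the weight has swung over to (298,169) in the scene view. The cap is still on the shelf at top (236,245). Next I work out the push line.

Run:
```python
from h import *
r=plane("top",(260,198.8),.065);l=plane("top",(202.8,203.6),.110);r0=plane("top",(256.8,195.1),.110);l0=plane("top",(202.3,205.7),.065)
c=plane("top",(236.3,245.5),.118);d=(l-r+l0-r0)[:2];yaw=np.arctan2(-d[0],d[1]);m=(l+r+l0+r0)[:2]/4
v=m-c[:2];print("yaw marks",yaw,"sep",np.linalg.norm(l-r),"yaw cap->mid",np.arctan2(v[1],v[0]))
ex=np.array([np.cos(yaw),np.sin(yaw)]);ey=np.array([-ex[1],ex[0]]);o=m-.012*ex
print("o",o,"cap",(c[:2]-o)@ex,(c[:2]-o)@ey)
p=ctrl.get_obs();P=p["ee_pos"];M=R.from_euler('xyz',p["eef_rot"]).as_matrix()
for n,s,z in(("above",-.135,.165),("start",-.135,.131),("end",-.030,.131)):
    t=np.r_[o+s*ex,z];print(n,t,M.T@(t-P))
print("tool vs",p["eef_rot"][2]+np.pi/2)
```

```text
yaw marks 0.13396727072432607 sep 0.1153494747040602 yaw cap->mid 0.14333110627830237
o [ 0.52839235 -0.26561785] cap -0.07382958481711097 -0.0008037176083968537
above [ 0.39460198 -0.28364938  0.165     ] [-0.0543243  -0.02026084  0.02869905]
start [ 0.39460198 -0.28364938  0.131     ] [-0.05437264 -0.02043072  0.06269859]
end [ 0.49866116 -0.26962486  0.131     ] [-0.05148326 -0.12538967  0.06217828]
tool vs 0.16148865758800768
```

```bash
python3 -m handwheel '[[[-0.028,-0.008,0,0.022],[-0.026,0,0,0],[0,0,0.03,0],[0,0,0.03,0],[0,0,0,0],[0,0,0,0]]]'
python3 - <<'E'
from h import *
o=np.array([.52839,-.26562]);yaw=.138
ex=np.array([np.cos(yaw),np.sin(yaw)]);ey=np.array([-ex[1],ex[0]])
p=ctrl.get_obs();P=p["ee_pos"];print(P,p["eef_rot"],"sorter",(P[:2]-o)@ex,(P[:2]-o)@ey,"tip",P[2]-.019)
cv2.imwrite("pics/s4.png",np.hstack([cv2.resize(imaging.camera(n)[a:a+160,b:b+160],None,fx=2.5,fy=2.5) for n,a,b in(("scene",130,180),("top",150,160))])[:,:,::-1])
E
```

```text
time_s: 5.95
ee_pos: [0.3885, -0.2825, 0.1323]
eef_rot: [3.137, -0.002, -1.426]
force: [-0.2, -0.6, 0.2]
grip_width: 0.0003
[ 0.38846663 -0.28248153  0.13226824] [ 3.13747060e+00 -1.53417825e-03 -1.42604132e+00] sorter -0.14091264821517513 0.00254696957146592 tip 0.11326824303507156
```

View pics/s4.png

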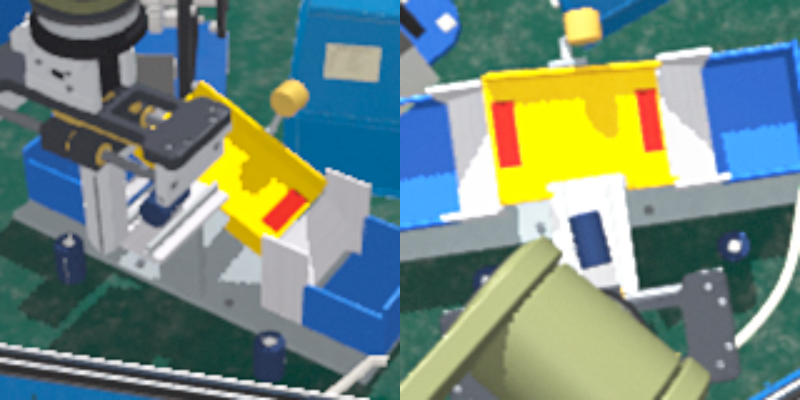

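```bash
python3 -m handwheel '[[[0.002,-0.015,0.001,0],[0,-0.012,0,0],[0,-0.01,0,0],[0,-0.01,0,0],[0,-0.01,0,0],[0,-0.01,0,0],[0,-0.01,0,0],[0,-0.01,0,0],[0,0,0,0]]]'
python3 - <<'E'
from h import *
o=np.array([.52839,-.26562]);yaw=.138
ex=np.array([np.cos(yaw),np.sin(yaw)]);ey=np.array([-ex[1],ex[0]])
p=ctrl.get_obs();P=p["ee_pos"];print(P,p["eef_rot"],"sorter",(P[:2]-o)@ex,(P[:2]-o)@ey,"tip",P[2]-.019)
cv2.imwrite("pics/s5.png",np.hstack([cv2.resize(imaging.camera(n)[a:a+160,b:b+160],None,fx=2.5,fy=2.5) for n,a,b in(("scene",130,190),("top",150,160))])[:,:,::-1])
E
```

```text
time_s: 6.95
ee_pos: [0.4824, -0.2724, 0.1355]
eef_rot: [-3.141, -0.006, -1.427]
force: [-0.3, -0.7, -0.5]
grip_width: 0.0009
[ 0.4823579  -0.27236101  0.13551975] [-3.14143354 -0.00613643 -1.42655631] sorter -0.04652178657802983 -0.000344640857861065 tip 0.11651975326162577
```

View pics/s5.png

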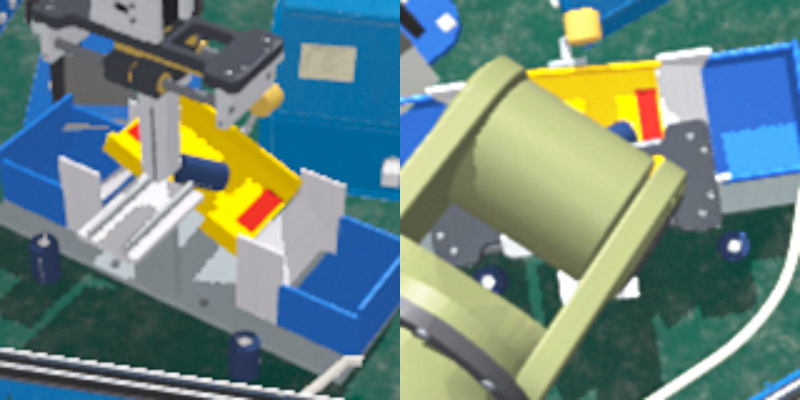

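The cap's nose is already on the gate and turning right, with its tail still on the shelf edge. I lower the tip slightly and push on.

```bash
python3 -m handwheel '[[[0,0,0.004,0],[0,-0.01,0.002,0],[0,-0.01,0.001,0],[0,-0.008,0,0],[0,0,0,0],[0,0,0,0],[0,0,0,0]]]'
python3 - <<'E'
from h import *
o=np.array([.52839,-.26562]);yaw=.138
ex=np.array([np.cos(yaw),np.sin(yaw)]);ey=np.array([-ex[1],ex[0]])
p=ctrl.get_obs();P=p["ee_pos"];print("sorter",(P[:2]-o)@ex,(P[:2]-o)@ey,"tip",P[2]-.019)
cv2.imwrite("pics/s6.png",np.hstack([cv2.resize(imaging.camera(n)[a:a+160,b:b+160],None,fx=2.5,fy=2.5) for n,a,b in(("scene",130,205),("top",150,180))])[:,:,::-1])
E
```

```text
time_s: 7.75
ee_pos: [0.511, -0.2684, 0.1276]
eef_rot: [3.141, -0.006, -1.428]
force: [0.3, 0.2, 0.3]
grip_width: 0.0004
sorter -0.017600380714206172 -0.0003176086161024968 tip 0.10861562400373649
```

View pics/s6.png

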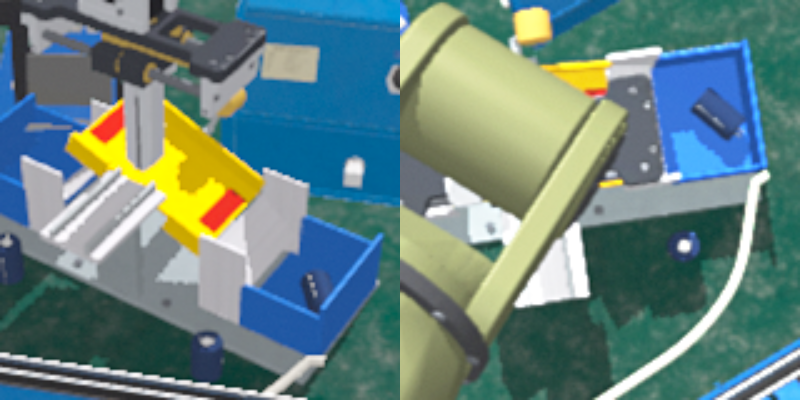

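The cap is in the right tray. I'll raise the arm clear, let things settle and check once more.

```bash
python3 -m handwheel '[[[0,0,-0.03,0],[0,0,-0.04,0],[0,0.03,-0.03,0],[0,0.04,0,0],[0,0.04,0,0],[0,0.04,0,0],[0,0,0,0],[0,0,0,0],[0,0,0,0]]]'
python3 - <<'E'
from h import *
S=imaging.camera("scene");T=imaging.camera("top")
print("joint vel",abs(ctrl.get_obs()["joint_vel"]).max())
cv2.imwrite("pics/s7.png",np.hstack([cv2.resize(i[a:a+160,b:b+200],None,fx=2,fy=2) for i,a,b in((S,140,180),(T,140,135))])[:,:,::-1])
E
```

```text
time_s: 8.75
ee_pos: [0.3564, -0.2896, 0.2327]
eef_rot: [3.141, -0.008, -1.429]
force: [0.6, -0.5, 0.4]
grip_width: 0.0002
joint vel 0.006001815322492497
```

View pics/s7.png

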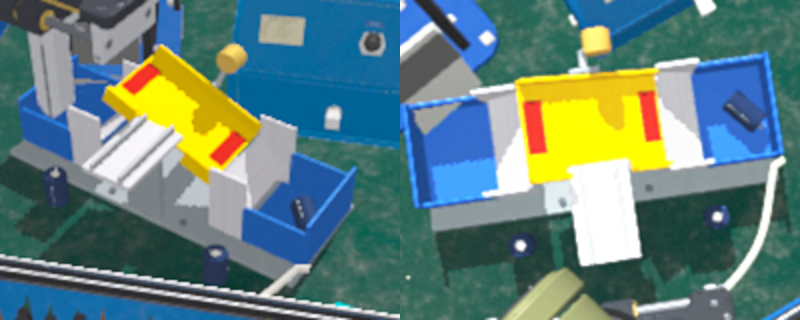

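The cap lies in the right tray, the gate leans right, both bystanders still stand in place, and the arm is clear.

```bash
python3 -c "
from station import ctrl
print(ctrl.hand_in())"
```

```text
the job is handed in; nothing more can be done
None
```

I tipped the gate and the blue capacitor rolled into the right tray; I handed the job in at about 9 s, and the hand-in gives no verdict.

- **Gate:** it started leaning left. I pressed the raised right end down on its red mark with the closed fingertips, and it fell over to the right stop.
- **Capacitor:** I pushed it along the feed shelf onto the gate with the closed fingertips. It slid down the right chute on its own, without being gripped or carried.
- **Last checks:** the final pictures show the capacitor lying in the right tray, the gate still leaning right and the shelf empty. Both standing capacitors are upright where they were, and the arm is clear and at rest. The force readings at the end of each move stayed below about 2 N.
- **What disagreed:** during the first part of the push the tip rose about 3 mm higher than planned, and I lowered it for the rest. The sorter's yaw came out between 0.134 and 0.143 rad from different measurements, too small a difference to matter.

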